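# Hold the battery tester's load dial on its third step

## Robot

A 6-joint arm with a two-finger parallel gripper is mounted at the origin on the work surface. World frame = base frame: x ahead of the robot, y to its left, z up, the work surface at z = 0. Lengths are in m, angles in rad, forces in N, time in s.
With the tool pointing down it reaches from about 0.35 to 0.85 m from the base axis. Payload 8.1 kg.
Tool frame: the origin (TCP) lies on the front face of the gripper's body, between the roots of the fingers; the fingertips stand 84 mm ahead of it and the grasp point (between the pads) lies 65 mm ahead of it (bot.pinch_z is the distance from the TCP to the grasp point, in m); z points along the fingers, y is the direction in which the jaws open and shut (so a half turn about z gives the same grasp; the last joint's range is limited). The gripper opens to 93 mm and grips with 3 to 60 N. Pads are 15 mm wide; open, the fingers measure 128 mm over their backs; the gripper's body (75 mm by 188 mm) begins 65 mm behind the grasp point.
Start: joints at [1.065, 0.13, 1.488, -0, 1.523, -0.085], TCP at [0.245, 0.548, 0.303] pointing down, gripper open.
Joint ranges: [-2.96, 2.96], [-0.89, 2.26], [0.02, 2.5], [-1.34, 4.48], [0, 2.73], [-2.66, 2.66]. Speed limits (rad/s): [2.39, 2.39, 2.79, 3.14, 3.14, 3.14].

## Interface

Orientations are given as a rotation vector (axis times angle).
In Python, from rig import readout, imaging, bot, nets gives the robot as it stands.
- The arm moves only by the tool send_rows, never from a script. Its argument "moves" is a list of rows, each a list of 3 entries, a list of its own where there are three numbers: the shift along the world's x, y, z in cm, then the turn about the world's z in degrees, then the finger opening in cm, from 0 to 9.3. In form: [[[dx, dy, dz], twist, claw], ...]. A call has 1 to 10 rows; each row is the pose to reach, as a shift and turn from the pose measured when the call began; what a row does not reach only later rows make up. A row lasts 1/10 s, in which the tool goes at most 50 mm and 8.59 degrees, less where a joint would pass 70% of its speed; a pose out of reach is approached as far as the arm can. A call with a gripper value outside its range is refused whole. The fingers move at their own pace and stop on an object; the grip force is fixed at half the most. Time passes only in rows, so rows that repeat a pose let the fingers close. It gives the time, the measured TCP pose, the force and the opening at its end, in the units of the state.
- readout.observe(): the state, without advancing time (a new reading comes with each control period).
- imaging.capture(name): name is "scene" or "top"; returns the picture (420x560x3 uint8, blue, green, red); there is no depth.
- imaging.camera_model(name): a dict with "fovy" (degrees; the focal length in pixels is half the picture's height over the tangent of half this angle, whatever the lens; pixels are square), "cx", "cy" (the principal point, pixels), "D" ([k1, k2, p1, p2, k3] as OpenCV has them; the pictures are not rectified), "pose" (4x4, takes a point from camera to world coordinates). Camera axes: x right, y up, looking along -z (the intrinsics and any distortion apply to the point x, -y, -z); pixel columns grow to the right and rows downward; lengths in m; the calibration is good to about 2 mm. A picture is of the moment at which its call begins. camera_model takes no time and is no camera call.
- bot.hand_in(): hands the job in, once; it reports no verdict.
Trained networks look in the newest picture that a camera, given by its name, has taken for a name from the list of things; names that differ only in an ending like _2 or _b are one class to them, and where a whole thing is asked for, a point or a joint stands for the part that bears it (a point fixed in the world has none). Each returns a list of dicts, best first, with "conf" (0 to 1); they miss things now and then, are a little off and sometimes report something else, mostly with a low value. They report only what shows in the picture. A call takes as long as a camera call. They do not tell look-alikes from the thing itself.
- nets.find_in(camera, query): "centre" ([column, row] in pixels, amid what is visible of it).
- nets.cut_out(camera, query): "pixels" (420x560 bool, what is visible of it) and "centre" ([column, row] in pixels, amid what is visible of it).
- nets.tip_of(camera, query): "centre" ([column, row] in pixels: a listed point, or the origin of a listed thing).
The state is a dict: "time": time; "joints": joint angles; "qvel": joint speeds; "tau": joint torques, N m; "position": TCP position; "ee_rot": TCP orientation; "wrist_force": force on the tool from outside, world axes, zero at the start; "torque": the same for the moment, N m; "grip_width": finger opening in m.
Only numpy, scipy, OpenCV 4.12 (cv2) and the standard library are available. Lean on these libraries where they do the work, as an engineer would, in place of code of your own. Each camera call takes 0.05 s, during which the arm holds its last target.

## Task

Load-test the drill battery docked in the grey tester: slide the orange lock knob away from the red dial, fully home against its end stop, so that its bolt frees the dial. Then turn the spring-return dial clockwise past its first two clicks to the third (three dots) and hold it there with the gripper for a couple of seconds; it springs back if released, so finish while still holding it on the third step. Leave the jar and the hand tools around the tester where they are.

Things in the scene. Friction and masses are not known exactly. Their poses are not given: they have to be found in the camera images.
- tester: Battery load tester, a grey steel box 200 (x) x 260 (y) x 70 mm high, fixed to the bench. Origin: centre of its underside, on the bench; z up, x from its front (robot side) to its back, yaw within 0.35 rad of world x. In its frame the dial's axis is at x -38, y -70 mm and the lock knob at x -38 mm, on a track from y +45 (locked) to +90 mm (home).
- tester_panel (a point): Centre of the tester's flat top panel (70 mm above the bench), axes as the tester's. On the panel: end stop of the lock track (y 107 to 114 mm, 12 mm high), black docked drill battery (x 33 to 95, y 5 to 105, 43 mm high), gauge (x 45 to 91, y -115 to -45, 13 mm high). One, two and three yellow dots round the dial mark its steps.
- dial_grip (a point): Point on the dial's vertical axis, 34 mm above the panel, in the red bar grip: 64 mm long, 14 thick, 11 to 45 mm above the panel, along the tester's x at rest, white pointer line on its +x half. Below it a black disc, 60 mm diameter, top 11 mm above the panel, with a red tab toward the lock (52 mm from the axis, 9 mm high). The point's axes turn with the dial.
- dial (a joint): Angle of the dial, rad: 0 at rest, growing clockwise seen from above. Clicks at 0.42, 0.84 and 1.26 (third, last); hard stop at 1.36. A spring always drives it back: 0.10 N m at rest, 0.25 N m at the third click, plus a ridge of about 0.05 N m midway before each click. The clicks do not hold it. While locked it turns only about 0.1 rad (never to the first click).
- lock_grip (a point): Point in the orange lock knob on its centre line, 30 mm above the panel. The knob is 24 (tester x) x 20 (tester y) mm, its top 42 mm above the panel, on a steel carriage 24 x 34 mm, 9 mm high; a 6 mm steel bolt runs from it toward the dial, under 9 mm above the panel (its guide 12 mm). Axes parallel to the tester's.
- lock (a joint): Travel of the lock knob along the tester's +y, m: 0 fully locked, 0.045 home at its end stop. It starts between 0 and 0.010, needs about 2 N and stays where it is left. The bolt leaves the dial's tab at about 0.02.
- jar: Glass jar with a steel lid, 68 mm diameter, 95 mm high, standing; origin at the centre of its underside. Must stay.
- screwdriver: Red screwdriver, about 180 mm long, lying near the tester. Must stay.
- wrench: Chrome wrench, about 170 mm long, lying near the tester. Must stay.
- clamp: Yellow lever clamp, about 165 x 80 mm, 24 mm high, lying near the tester. Must stay.
Not all that is in view belongs to the job. Of the things like the jar, leave any that is purple; of the rest the smaller one is meant.

How it is judged:
On the way, in this order (a step that is already met when the one before it is completed fails the run):
1. the lock knob is home at its end stop, the dial not yet turned (value of joint lock above 0.041 m and value of joint dial below 0.3 rad), for 0.2 s.
2. the dial has been turned to its third click and held there by the fingers for a second and a half (value of joint dial above 1.13 rad and contact force between the fingers and dial above 1 N and value of joint lock above 0.041 m), for 1.5 s.
At the end, for the whole second after the job is handed in: The lock knob is within 4 mm of its end stop; the dial is at its third click (1.13 rad or more, its stop is at 1.36) and the fingers still press on it with more than 1 N, through the last second; jar (upright), screwdriver, wrench and clamp are within 30 mm of where they were (all of step 2 and distance of each of jar, screwdriver, wrench, clamp from where it was at the start of the episode below 0.03 m and angle between jar's own z axis and vertical below 0.3 rad); the arm keeps its last pose, push and grip.
It fails at once if the jar or a hand tool is knocked away or the jar tipped (distance of any of jar, screwdriver, wrench, clamp from where it was at the start of the episode above 0.03 m or angle between jar's own z axis and vertical above 0.3 rad).
It also fails if it takes over 51 s, if anything falls off the work surface, if the arm or the gripper's body presses on something with over 40 N, if the wrist force passes 120 N, or if a joint passes its speed limit or range.

## Working session

There is one attempt and no reset: what is moved stays moved. The work goes in short steps, Python scripts to look and compute and a tool call to move; the robot and the scene stay as the last step left them, time stands still between calls to the robot, and variables do not carry over. Pictures are saved under pics/ and viewed, and the job is handed in when it is done.

Besides the shell and the picture viewer there is one more tool, called after "Emit:" in YAML: its name, and indented under it one key for each argument. send_rows: Moves the arm, as the interface text tells. Its arguments: {"type":"object","properties":{"moves":{"type":"array","items":{"type":"array"}}},"required":["moves"]}

```bash
mkdir -p pics; ls
python3 - <<'E'
from rig import readout, imaging, bot, nets
import cv2
for n in ("scene","top"):
    im=imaging.capture(n); cv2.imwrite(f"pics/{n}0.png",im)
    m=imaging.camera_model(n); print(n,m)
print(readout.observe())
for n in ("scene","top"):
    for q in ("dial_grip","lock_grip","tester_panel","tester","jar"):
        r=nets.tip_of(n,q); print(n,q,[(x['centre'],round(x['conf'],2)) for x in r])
E
```

```text
pics
scene {'fovy': 56.747144673850826, 'cx': 282.04453966237446, 'cy': 208.0167787800302, 'D': array([0.015778, 0.      , 0.      , 0.      , 0.      ]), 'pose': array([[ 0.16489731, -0.84624606,  0.50663249,  1.16928822],
       [ 0.98630961,  0.14225764, -0.08340332, -0.03356429],
       [-0.00149261,  0.51344948,  0.85811852,  1.07194457],
       [ 0.        ,  0.        ,  0.        ,  1.        ]])}
top {'fovy': 44.3981216360902, 'cx': 280.59647771981116, 'cy': 214.52894285527526, 'D': array([-0.06421543,  0.        ,  0.        ,  0.        ,  0.        ]), 'pose': array([[ 0.00293337,  0.99703348, -0.07691321,  0.48805355],
       [-0.99999362,  0.00276776, -0.00225969,  0.03183483],
       [-0.00204011,  0.07691935,  0.99703523,  1.29967023],
       [ 0.        ,  0.        ,  0.        ,  1.        ]])}
{'time': 0.1, 'joints': array([ 1.06457519e+00,  1.31103174e-01,  1.48919722e+00, -1.68009616e-05,
        1.52299175e+00, -8.53824580e-02]), 'qvel': array([ 0.00130226, -0.00026825, -0.00201961, -0.00026311, -0.00197555,
       -0.00035746]), 'tau': array([ 1.58926210e-03, -5.61336637e+01, -4.93098056e+01,  7.71327666e-02,
        2.89715681e-02, -5.86167607e-05]), 'position': array([0.24490352, 0.54732273, 0.30176701]), 'ee_rot': array([-6.56082883e-01, -3.07183030e+00,  2.56089742e-03]), 'wrist_force': array([0.14278854, 0.52811646, 0.6225917 ]), 'torque': array([ 0.03182956, -0.01610398, -0.00703785]), 'grip_width': 0.0927602488801786}
scene dial_grip [([214.7, 180.2], 0.79)]
scene lock_grip [([258.6, 179.3], 0.48)]
scene tester_panel [([239.6, 194.5], 0.89)]
scene tester [([246.6, 211.4], 0.77)]
scene jar [([373.1, 206.8], 0.85), ([343.5, 222.7], 0.64), ([347.7, 190.0], 0.59)]
top dial_grip []
top lock_grip [([292.0, 255.2], 0.57)]
top tester_panel [([316.4, 236.3], 0.65)]
top tester [([314.7, 237.5], 0.74)]
top jar [([180.5, 254.2], 0.95), ([150.3, 214.7], 0.71), ([194.2, 199.0], 0.55)]
```

View pics/scene0.png

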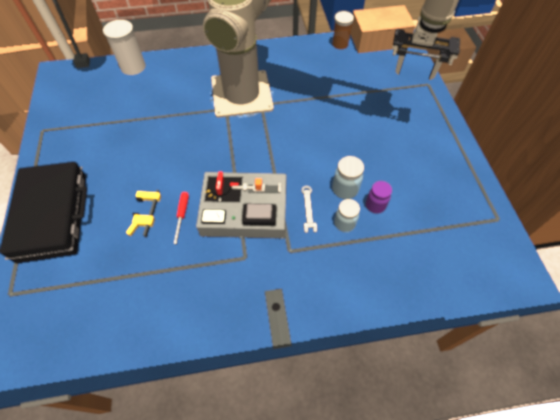

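View pics/top0.png

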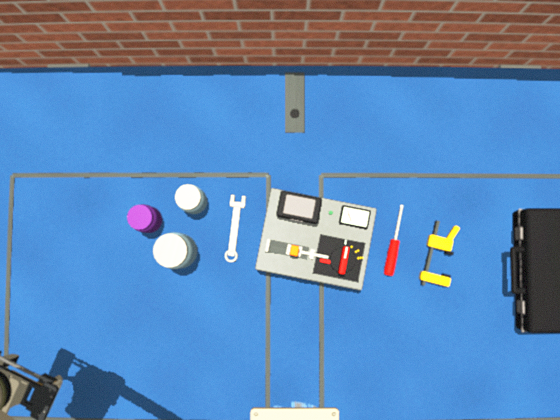

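Run:
```python
import cv2
a=cv2.imread('pics/top0.png'); cv2.imwrite('pics/top0c.png',cv2.resize(a[160:310,230:400],None,fx=4.5,fy=4,interpolation=cv2.INTER_CUBIC)[:600,:800])
a=cv2.imread('pics/scene0.png'); cv2.imwrite('pics/scene0c.png',cv2.resize(a[130:270,170:370],None,fx=4,fy=4,interpolation=cv2.INTER_CUBIC))
```

```text
(no output)
```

View pics/top0c.png

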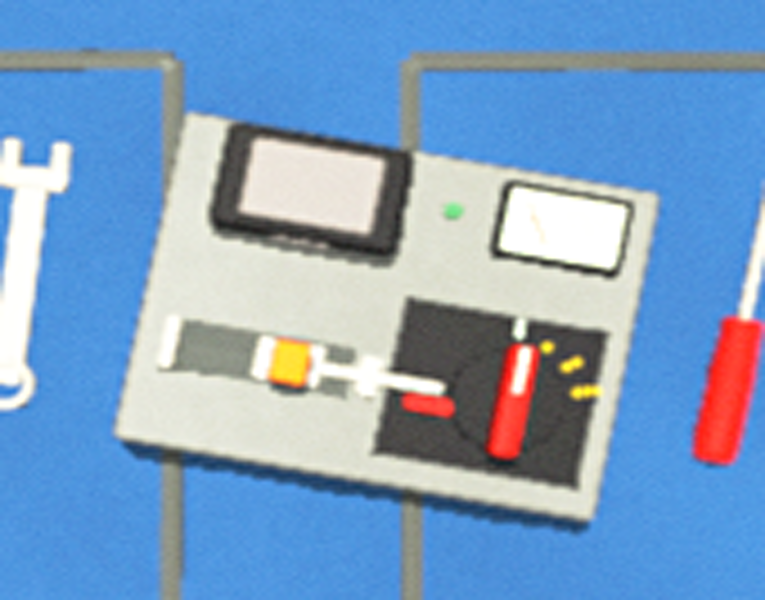

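View pics/scene0c.png

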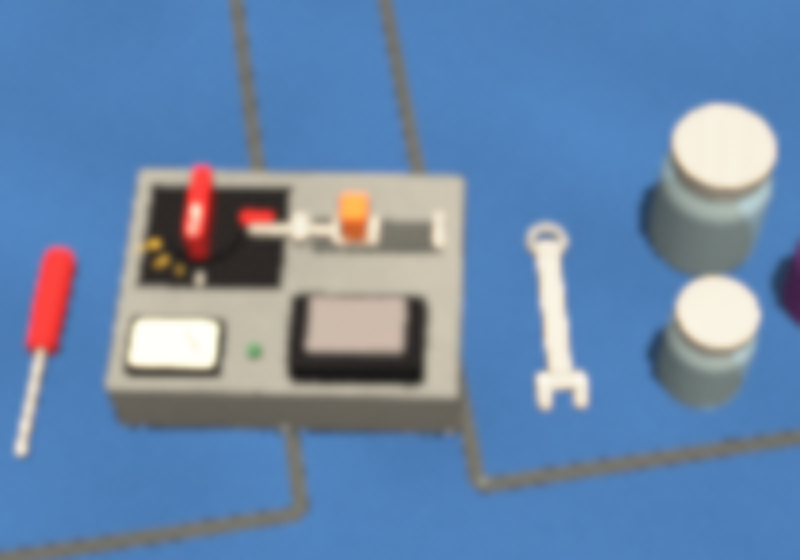

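The top view shows the tester turned slightly. The dial is near (345,258) in the top view and the orange knob near (294,251). The jar candidates there are large white (173,251), small white (190,198) and purple (143,218). The small white one is "the jar", and it stays put along with the others. Next I'll fit the tester pose.

```bash
cat > h.py <<'E'
import numpy as np, cv2
from rig import imaging
from scipy.optimize import least_squares
def proj(n,P):
    m=imaging.camera_model(n); T=np.linalg.inv(m['pose']); f=210/np.tan(np.radians(m['fovy'])/2)
    P=np.atleast_2d(P); c=P@T[:3,:3].T+T[:3,3]; c=c*[1,-1,-1]
    K=np.array([[f,0,m['cx']],[0,f,m['cy']],[0,0,1.]])
    return cv2.projectPoints(c,np.zeros(3),np.zeros(3),K,np.array(m['D']))[0].reshape(-1,2)
def ray(n,px,z):
    m=imaging.camera_model(n); f=210/np.tan(np.radians(m['fovy'])/2)
    K=np.array([[f,0,m['cx']],[0,f,m['cy']],[0,0,1.]])
    u=cv2.undistortPoints(np.array([[px]],float),K,np.array(m['D']))[0,0]
    d=m['pose'][:3,:3]@np.array([u[0],-u[1],-1]); o=m['pose'][:3,3]
    return o+d*(z-o[2])/d[2]
def w(p,L):
    L=np.atleast_2d(L).astype(float); c,s=np.cos(p[2]),np.sin(p[2])
    return np.c_[p[0]+c*L[:,0]-s*L[:,1],p[1]+s*L[:,0]+c*L[:,1],L[:,2]]
E
python3 - <<'E'
from h import *
C=[[.1,.13,.07],[.1,-.13,.07],[-.1,-.13,.07],[-.1,.13,.07]]
top=np.array([(187,113),(657,193),(592,522),(117,437)])/[4.5,4]+[230,160]-0.4
sc=np.array([(463,397),(107,390),(140,168),(465,177)])/4+[170,130]-0.4
fs={'top':lambda p:proj('top',w(p,C))-top,'scene':lambda p:proj('scene',w(p,C))-sc}
for k in (['top'],['scene'],['top','scene']):
    r=least_squares(lambda p:np.concatenate([fs[a](p).ravel() for a in k]),[.45,-.03,-.1]); print(k,r.x.round(4),r.fun.round(1))
p=r.x; np.save('p.npy',p)
im={n:cv2.imread(f'pics/{n}0.png') for n in('top','scene')}
for n in im:
    a=im[n]; r0=(230,160,3.9) if n=='top' else (170,130,4)
    a=cv2.resize(a[r0[1]:r0[1]+150,r0[0]:r0[0]+200],None,fx=4,fy=4,interpolation=cv2.INTER_CUBIC)
    L=C+[[-.038,-.07,.104],[-.038,-.07,.115],[-.070,-.07,.115],[-.006,-.07,.115],[-.038,.045,.112],[-.038,.090,.112],[-.038,.107,.082]]
    for q in proj(n,w(p,L)): cv2.circle(a,tuple(int(round(v)) for v in (q-np.array(r0[:2])+.5)*4),4,(255,0,255),1)
    cv2.imwrite(f'pics/{n}fit.png',a)
print('dial',w(p,[-.038,-.07,.104]),'lock0',w(p,[-.038,.045,.1]),'home',w(p,[-.038,.09,.1]))
print('nets dial',ray('scene',(214.7,180.2),.104),'lock',ray('scene',(258.6,179.3),.1),ray('top',(292,255.2),.1))
E
```

```text
['top'] [ 0.5259 -0.0499 -0.1886] [-0.6 -0.5  1.1 -0.   0.7  0.  -1.2  0.5]
['scene'] [ 0.5269 -0.0479 -0.1881] [-0.1  0.2 -0.3  0.2 -0.   0.1  0.5 -0.7]
['top', 'scene'] [ 0.5262 -0.0491 -0.1884] [-1.  -0.6  0.8 -0.2  0.3 -0.1 -1.5  0.3 -0.6  0.  -0.8  0.1 -0.4  0.
  0.1 -0.8]
dial [[ 0.4757552  -0.11078195  0.104     ]] lock0 [[0.49729252 0.00218328 0.1       ]] home [[0.50572017 0.04638707 0.1       ]]
nets dial [ 0.46710998 -0.12452242  0.104     ] lock [0.48301581 0.007258   0.1       ] [0.48583674 0.00776398 0.1       ]
```

View pics/topfit.png

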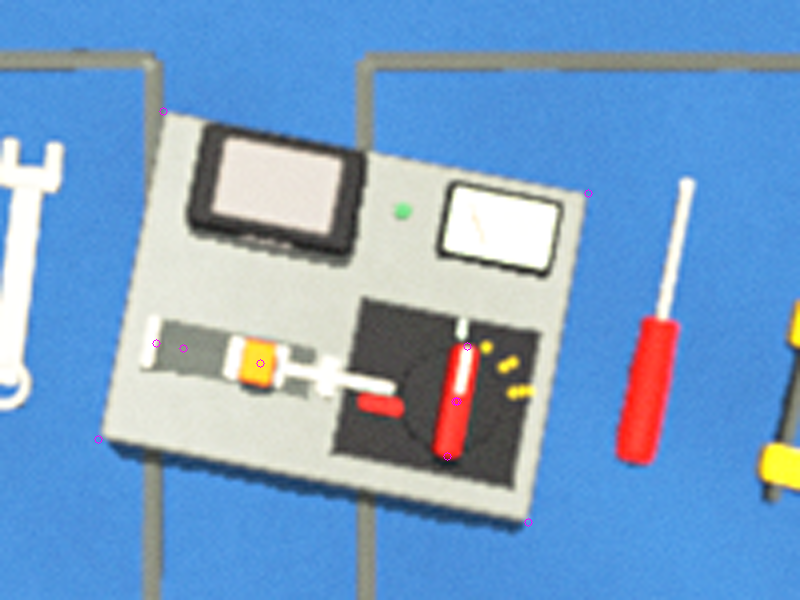

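View pics/scenefit.png

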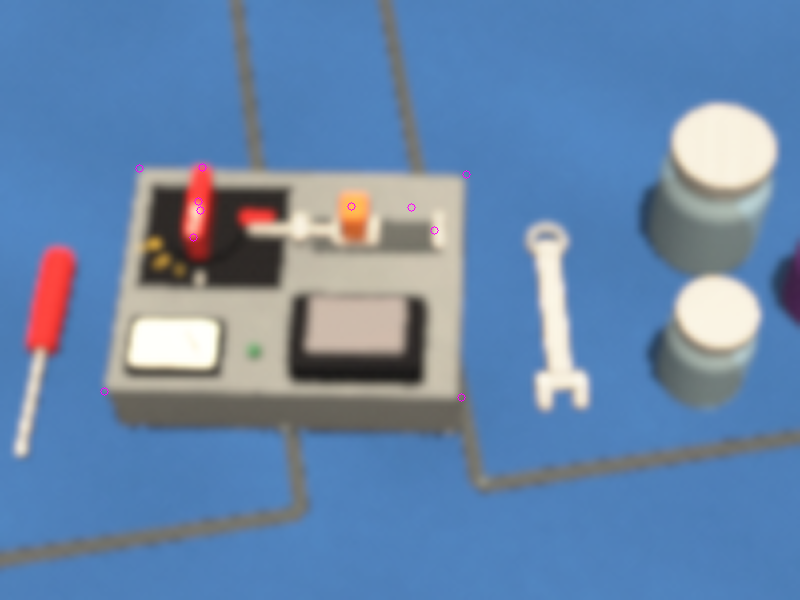

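Corners fit to about 1 px and the projected dial and knob lie on the picture's own, so the pose is good to about 2 mm. The networks' dial and knob points are up to 15 mm off that; I trust the fit. Next I'll refine the knob itself.

Run:
```python
from h import *
from rig import readout
p=np.load('p.npy')
for n,z in (('top',.112),('scene',.112)):
    im=cv2.imread(f'pics/{n}0.png'); hsv=cv2.cvtColor(im,cv2.COLOR_BGR2HSV)
    m=cv2.inRange(hsv,(8,140,180),(22,255,255)); k,l,s,c=cv2.connectedComponentsWithStats(m)
    for i in range(1,k):
        if 230<c[i][0]<330 and s[i][4]>8:
            W=ray(n,c[i],z); d=W[:2]-p[:2]; cs,sn=np.cos(p[2]),np.sin(p[2])
            print(n,s[i],c[i],W.round(4),'tester',(cs*d[0]+sn*d[1]).round(4),(-sn*d[0]+cs*d[1]).round(4))
o=readout.observe()['position']
for y in(.046,.09): print(y,(w(p,[-.038,y,.167])[0]-o)*100)
print('yaw',np.degrees(p[2]))
```

```text
top [290 248   9   9  20] [294.65 253.35] [0.4901 0.0019 0.112 ] tester -0.045 0.0434
scene [255 179   7  11  60] [258.05       183.63333333] [0.5069 0.003  0.112 ] tester -0.0287 0.0476
0.046 [ 25.23991974 -54.44979425 -13.57531226]
0.09 [ 26.06395654 -50.12764625 -13.57531226]
yaw -10.794154049026856
```

Emit:
send_rows:
  moves:
    - [[4,-5,0],-8,9.3]
    - [[6,-10,0],-16,9.3]
    - [[8,-15,0],-24,9.3]
    - [[10,-20,0],-32,9.3]
    - [[12,-25,0],-40,6]
    - [[14,-30,0],-48,6]
    - [[17,-34.5,0],-56,6]
    - [[19,-39,0],-64,6]
    - [[21,-43.5,0],-72,6]
    - [[23,-48,0],-76.7,6]

```text
time: 1.6
position: [0.4616, 0.0967, 0.3032]
ee_rot: [2.426, 1.995, 0.002]
wrist_force: [0.6, 0.3, 0.2]
grip_width: 0.0598
```

```bash
cat > g.py <<'E'
from h import *
from rig import readout
import sys
from scipy.spatial.transform import Rotation as R
p=np.load('p.npy')
def st():
    o=readout.observe(); r=R.from_rotvec(o['ee_rot']).as_matrix(); y=np.degrees(np.arctan2(r[1,1],r[0,1]))
    d=o['position'][:2]-p[:2]; cs,sn=np.cos(p[2]),np.sin(p[2])
    print('t',round(o['time'],2),'pos',o['position'].round(4),'jawyaw',y.round(2),'toolz',r[:,2].round(3),'F',o['wrist_force'].round(1),'M',o['torque'].round(2),'w',round(o['grip_width'],4),'tester xy mm',((cs*d[0]+sn*d[1])*1000).round(1),((-sn*d[0]+cs*d[1])*1000).round(1))
    print(' q',o['joints'].round(2))
    return o['position'],y
def to(x,y,z,yaw):
    o,a=st(); print('shift cm',((w(p,[x,y,z])[0]-o)*100).round(2),'twist',round(np.degrees(p[2])+yaw-a,1))
E
python3 -c "
from g import *
to(-.038,.0455,.167,0)"
```

```text
t 1.6 pos [0.4616 0.0967 0.3032] jawyaw -11.12 toolz [ 0.001  0.    -1.   ] F [0.6 0.3 0.2] M [-0.06  0.02 -0.02] w 0.0598 tester xy mm -90.8 131.2
 q [ 0.1  -0.23  1.83  0.    1.53  0.29]
shift cm [  3.58  -9.41 -13.62] twist 0.3
```

Emit:
send_rows:
  moves:
    - [[1.8,-4.7,0],0,6]
    - [[3.6,-9.4,0],0.3,6]
    - [[3.6,-9.4,-3],0.3,6]
    - [[3.6,-9.4,-6],0.3,6]
    - [[3.6,-9.4,-6],0.3,6]

```text
time: 2.1
position: [0.4952, 0.0023, 0.2388]
ee_rot: [-2.419, -1.997, 0.007]
wrist_force: [0.1, 0.7, -0.3]
grip_width: 0.06
```

```bash
python3 -c "
from g import *
to(-.038,.0455,.167,0)
a=imaging.capture('scene');b=imaging.capture('top')
a=cv2.resize(a[110:250,160:360],(800,560)); cv2.imwrite('pics/s1.png',a)
b=cv2.resize(b[160:310,230:430],(800,600)); cv2.imwrite('pics/t1.png',b)
"
```

```text
t 2.1 pos [0.4952 0.0023 0.2388] jawyaw -10.9 toolz [-0.006  0.001 -1.   ] F [ 0.1  0.7 -0.3] M [-0.02  0.13 -0.04] w 0.06 tester xy mm -40.0 44.7
 q [-0.1  -0.11  1.85  0.    1.41  0.09]
shift cm [ 0.22  0.04 -7.18] twist 0.1
```

View pics/s1.png

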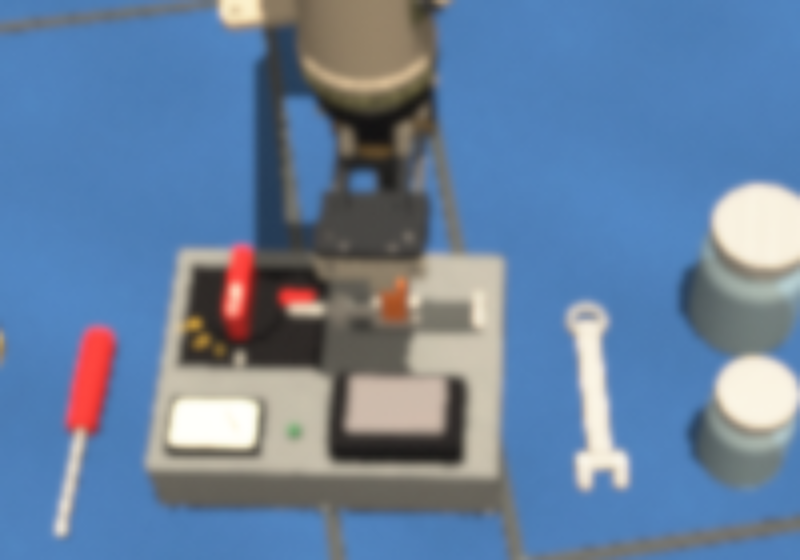

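```bash
python3 -c "
from g import *
L=[[-.040+s,.0447+t,.155] for s in(.03,.045) for t in(-.0075,.0075)]+[[-.038,.0455,.112]]
for n,o,f in(('s1',(160,110),'scene'),('t1',(230,160),'top')):
    a=cv2.imread(f'pics/{n}.png')
    for q in proj(f,w(p,L)): cv2.circle(a,tuple(int(v) for v in (q-o+.5)*4),4,(255,0,255),1)
    cv2.imwrite(f'pics/{n}p.png',a)
"
```

```text
(no output)
```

View pics/s1p.png

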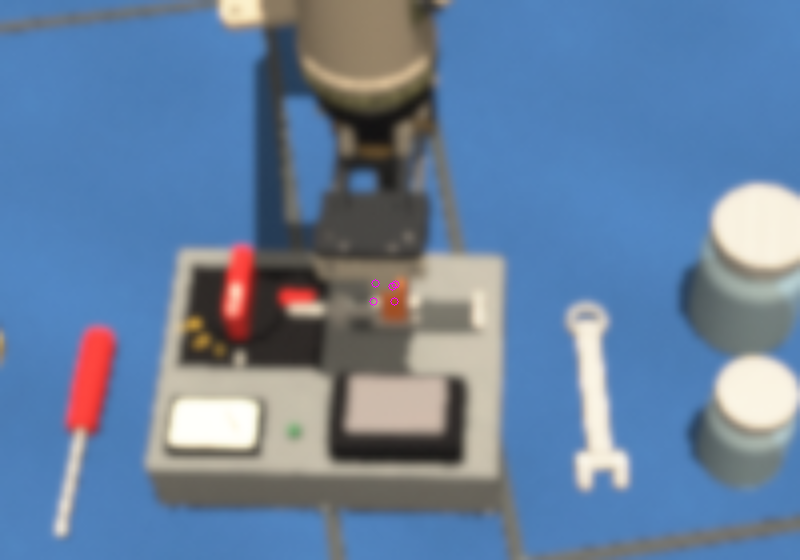

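View pics/t1p.png

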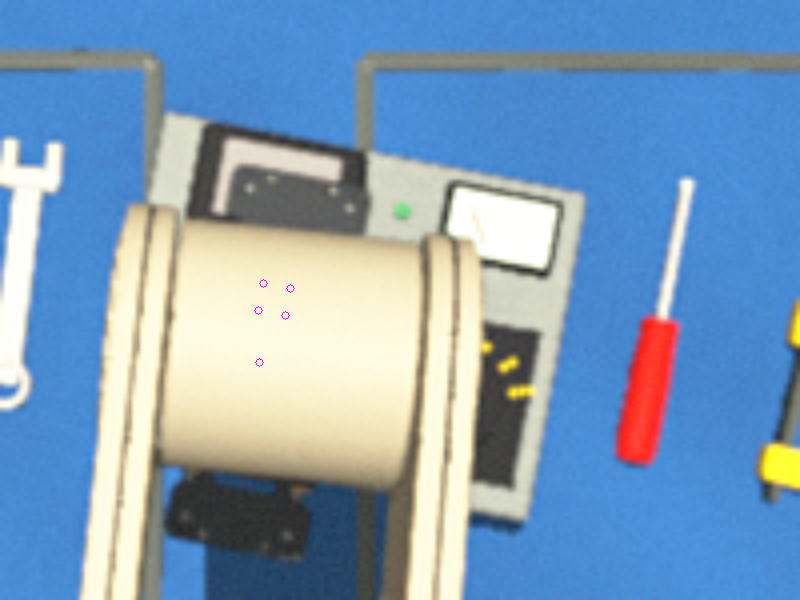

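```bash
python3 -c "
from g import *
a=imaging.capture('scene'); cv2.imwrite('pics/s2.png',a)
o=(225,140); a=cv2.resize(a[140:215,225:325],(800,600),interpolation=cv2.INTER_CUBIC)
pos,_=st(); r=R.from_rotvec(readout.observe()['ee_rot']).as_matrix()
P=[pos+r@np.array(v) for v in ([0,0,0],[0,.03,.084],[0,-.03,.084],[0,.047,.084],[.0,-.047,.084],[0,0.094,0],[0,-.094,0])]
for q in proj('scene',P): print(q); cv2.circle(a,tuple(int(v) for v in (q-o+.5)*8),5,(255,0,255),2)
cv2.imwrite('pics/s2c.png',a)
"
```

```text
t 2.25 pos [0.498  0.003  0.2446] jawyaw -10.79 toolz [ 0.002  0.    -1.   ] F [-0.1 -0.6  0.7] M [-0.09  0.04  0.02] w 0.06 tester xy mm -37.5 45.9
 q [-0.1  -0.12  1.84  0.    1.41  0.09]
[254.9294341  153.17717875]
[256.13809884 180.16342602]
[257.30177793 163.38693342]
[255.79626687 185.08704734]
[257.61990349 158.79647102]
[252.80270024 181.71782443]
[256.86625142 127.12292673]
```

View pics/s2c.png

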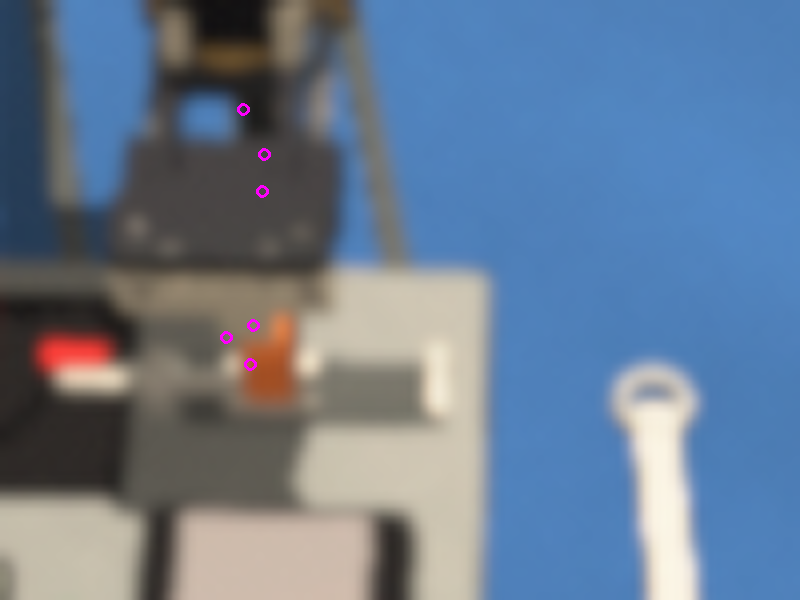

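Knob at zoomed (270,370). The grey fingertip covers its upper-left corner with its right edge at about column 272, which matches the projected fingertip. Aligned, so I'll descend and grip.

Emit:
send_rows:
  moves:
    - [[0,0,-3],0,6]
    - [[0,0,-5.5],0,6]
    - [[0,0,-7.7],0,6]
    - [[0,0,-7.7],0,6]
    - [[0,0,-7.7],0,1]
    - [[0,0,-7.7],0,1]
    - [[0,0,-7.7],0,1]
    - [[0,0,-7.7],0,1]
    - [[0,0,-7.7],0,1]
    - [[0,0,-7.7],0,1]

```text
time: 3.25
position: [0.4974, 0.0031, 0.1682]
ee_rot: [2.421, 2.003, 0.001]
wrist_force: [-7.6, 1.6, 7.9]
grip_width: 0.0237
```

```bash
python3 -c "
from g import *
to(-.038,.0915,.167,0)"
```

```text
t 3.25 pos [0.4974 0.0031 0.1682] jawyaw -10.8 toolz [ 0.001  0.    -1.   ] F [-7.6  1.6  7.9] M [ 0.13  1.37 -0.  ] w 0.0237 tester xy mm -38.1 45.9
 q [-0.1  -0.04  1.92  0.    1.26  0.09]
shift cm [ 0.86  4.47 -0.12] twist 0.0
```

Emit:
send_rows:
  moves:
    - [[0.1,0.6,0],0,1]
    - [[0.2,1.2,0],0,1]
    - [[0.3,1.8,0],0,1]
    - [[0.5,2.4,0],0,1]
    - [[0.6,3.0,0],0,1]
    - [[0.7,3.6,0],0,1]
    - [[0.8,4.1,0],0,1]
    - [[0.8,4.4,0],0,1]
    - [[0.9,4.7,0],0,1]
    - [[0.9,4.8,0],0,1]

```text
time: 4.25
position: [0.5059, 0.0471, 0.1681]
ee_rot: [2.416, 1.999, -0.01]
wrist_force: [-6.6, -29.7, 5.8]
grip_width: 0.024
```

```bash
python3 -c "
from g import *
to(-.038,.0915,.167,0)
a=imaging.capture('scene'); cv2.imwrite('pics/s3.png',cv2.resize(a[140:215,225:325],(800,600),interpolation=cv2.INTER_CUBIC))"
```

```text
t 4.25 pos [0.5059 0.0471 0.1681] jawyaw -10.81 toolz [-0.001 -0.009 -1.   ] F [ -6.6 -29.7   5.8] M [-5.32  1.25  0.01] w 0.024 tester xy mm -38.0 90.7
 q [-0.   -0.01  1.89 -0.01  1.27  0.19]
shift cm [ 0.01  0.08 -0.11] twist 0.0
```

View pics/s3.png

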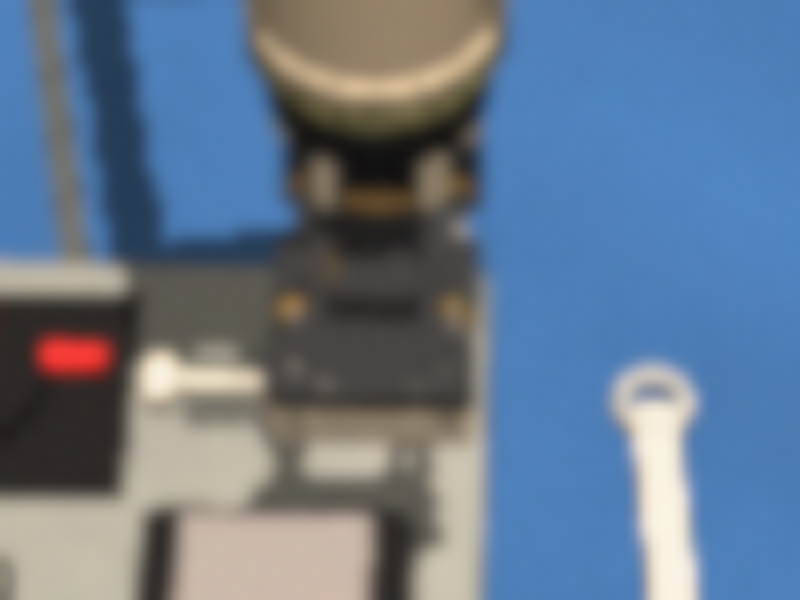

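The knob hit its stop (30 N of push, y = 90.7 mm in the tester frame), and the picture shows the bolt withdrawn to columns 150–265, clear of the red tab at (75,355). Release and lift.

Emit:
send_rows:
  moves:
    - [[0,0,0],0,1]
    - [[0,0,0],0,6]
    - [[0,0,0],0,6]
    - [[0,0,0],0,6]
    - [[0,0,0],0,6]
    - [[0,0,3],0,6]
    - [[0,0,6],0,6]
    - [[0,0,9],0,6]
    - [[0,0,9],0,6]

```text
time: 5.2
position: [0.5082, 0.0473, 0.2633]
ee_rot: [2.412, 1.996, -0.0]
wrist_force: [0.5, 0.8, 0.1]
grip_width: 0.0599
```

```bash
python3 -c "
from g import *
to(-.038+.016,-.07,.26,90)
a=imaging.capture('scene'); cv2.imwrite('pics/s4.png',cv2.resize(a[140:215,225:325],(800,600),interpolation=cv2.INTER_CUBIC))"
```

```text
t 5.2 pos [0.5082 0.0473 0.2633] jawyaw -10.8 toolz [ 0.007 -0.008 -1.   ] F [0.5 0.8 0.1] M [-0.09  0.03 -0.02] w 0.0599 tester xy mm -35.8 91.3
 q [-0.   -0.1   1.79 -0.01  1.44  0.19]
shift cm [ -1.67 -16.11  -0.33] twist 90.0
```

View pics/s4.png

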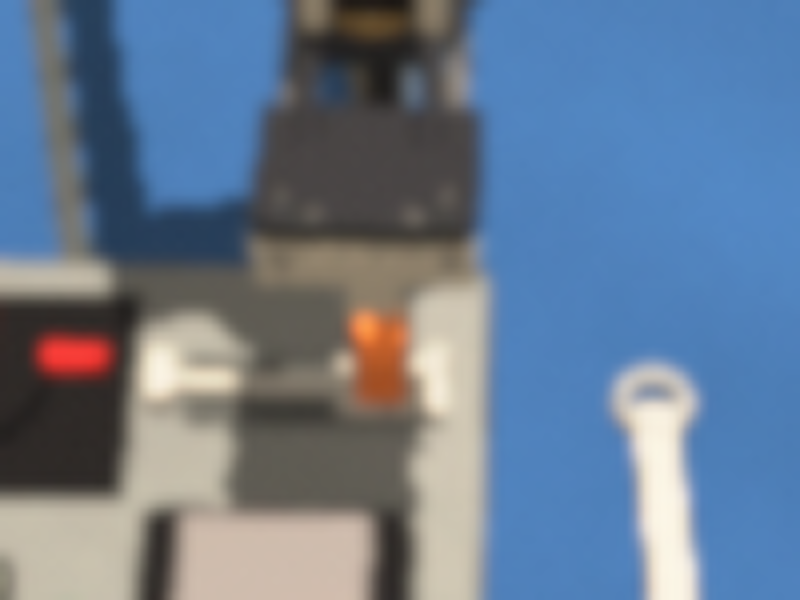

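Emit:
send_rows:
  moves:
    - [[0,-2,0],8,6]
    - [[0,-4,0],16,6]
    - [[-0.5,-6,0],24,6]
    - [[-0.5,-8,0],32,6]
    - [[-0.8,-10,0],40,6]
    - [[-1,-12,0],48,6]
    - [[-1.2,-14,0],56,6]
    - [[-1.5,-15,0],64,5]
    - [[-1.7,-16.1,0],72,5]
    - [[-1.7,-16.1,0],80,5]

```text
time: 6.25
position: [0.4894, -0.1146, 0.259]
ee_rot: [0.559, 3.085, 0.006]
wrist_force: [0.4, 0.1, 0.9]
grip_width: 0.0497
```

Emit:
send_rows:
  moves:
    - [[0,0,0],8,5]
    - [[0,0,0],10.5,5]
    - [[0,0,0],10.5,5]

```text
time: 6.55
position: [0.4888, -0.1144, 0.2574]
ee_rot: [0.274, 3.126, 0.008]
wrist_force: [-0.6, -0.1, 1.0]
grip_width: 0.05
```

```bash
python3 -c "
from g import *
a=imaging.capture('scene'); cv2.imwrite('pics/s5.png',cv2.resize(a[140:215,180:280],(800,600),interpolation=cv2.INTER_CUBIC))
to(-.038+.016,-.07,.172,90)
"
```

```text
t 6.6 pos [ 0.4889 -0.1143  0.2577] jawyaw 79.88 toolz [ 0.004  0.005 -1.   ] F [ 0.3  0.1 -1.1] M [ 0.02  0.04 -0.04] w 0.0503 tester xy mm -24.4 -71.0
 q [-0.34 -0.11  1.82  0.01  1.44 -1.73]
shift cm [ 0.25  0.05 -8.57] twist -0.7
```

View pics/s5.png

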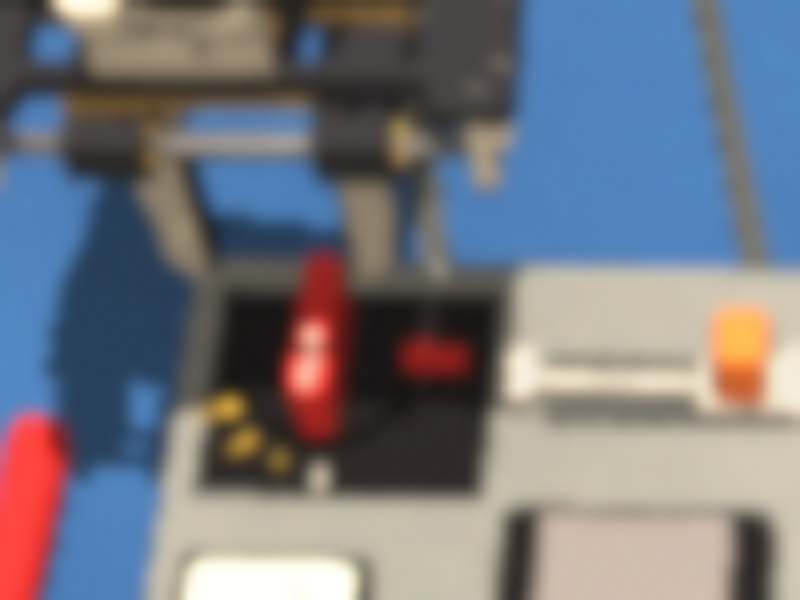

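```bash
python3 -c "
from g import *
a=cv2.imread('pics/s5.png'); o=(180,140)
pos,_=st(); r=R.from_rotvec(readout.observe()['ee_rot']).as_matrix()
P=[pos+r@np.array(v) for v in ([0,0,.084],[0,.025,.084],[0,-.025,.084])]+list(w(p,[[-.070,-.07,.115],[-.006,-.07,.115]]))
for q in proj('scene',P): cv2.circle(a,tuple(int(v) for v in (q-o+.5)*8),5,(255,0,255),2)
cv2.imwrite('pics/s5c.png',a)
"
```

```text
t 6.6 pos [ 0.4889 -0.1143  0.2577] jawyaw 79.88 toolz [ 0.004  0.005 -1.   ] F [ 0.3  0.1 -1.1] M [ 0.02  0.04 -0.04] w 0.0503 tester xy mm -24.4 -71.0
 q [-0.34 -0.11  1.82  0.01  1.44 -1.73]
```

View pics/s5c.png

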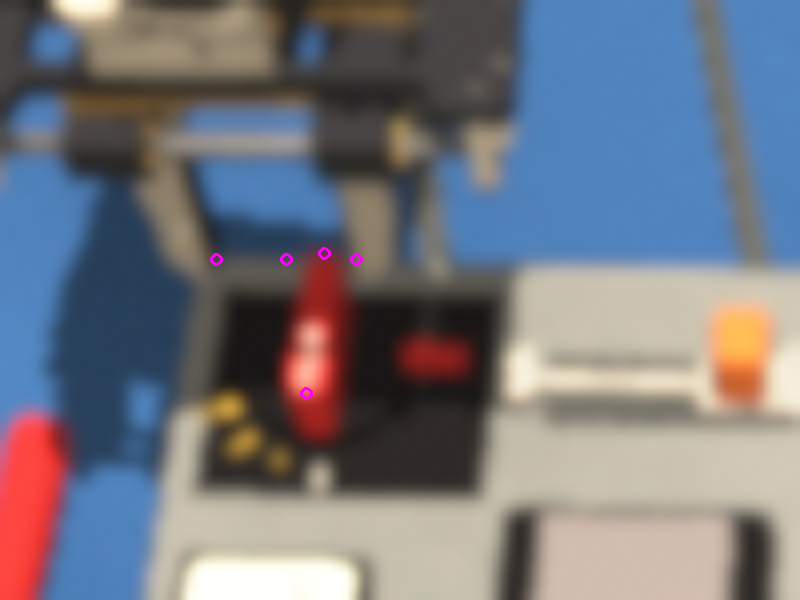

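Fingertips project where they appear (216,259 and 357,259), and the bar's ends match too, so the bar lies between the jaws. Descend and close.

Emit:
send_rows:
  moves:
    - [[0.2,0.05,-3],-0.7,5]
    - [[0.2,0.05,-6],-0.7,5]
    - [[0.2,0.05,-8.6],-0.7,5]
    - [[0.2,0.05,-8.6],-0.7,5]
    - [[0.2,0.05,-8.6],-0.7,0.5]
    - [[0.2,0.05,-8.6],-0.7,0.5]
    - [[0.2,0.05,-8.6],-0.7,0.5]
    - [[0.2,0.05,-8.6],-0.7,0.5]
    - [[0.2,0.05,-8.6],-0.7,0.5]
    - [[0.2,0.05,-8.6],-0.7,0.5]

```text
time: 7.6
position: [0.4912, -0.1144, 0.1724]
ee_rot: [0.296, 3.123, 0.006]
wrist_force: [-0.6, -2.5, 3.1]
grip_width: 0.0135
```

```bash
python3 -c "
from g import *
pos,y=st()
c,s=np.cos(p[2]),np.sin(p[2])
ax=w(p,[-.038,-.07,.1])[0][:2]; v=pos[:2]-ax; print('r',np.hypot(*v)*1000)
for t in range(6,79,6):
    a=-np.radians(t); q=np.array([[np.cos(a),-np.sin(a)],[np.sin(a),np.cos(a)]])@v-v; print(t,(q*100).round(2))
"
```

```text
t 7.6 pos [ 0.4912 -0.1144  0.1724] jawyaw 79.17 toolz [ 0.005  0.003 -1.   ] F [-0.6 -2.5  3.1] M [-0.69  0.17  0.  ] w 0.0135 tester xy mm -22.1 -70.7
 q [-0.33 -0.03  1.9   0.01  1.27 -1.72]
r 15.888558670387548
6 [-0.05 -0.16]
12 [-0.11 -0.31]
18 [-0.19 -0.46]
24 [-0.28 -0.6 ]
30 [-0.39 -0.72]
36 [-0.51 -0.84]
42 [-0.64 -0.94]
48 [-0.78 -1.03]
54 [-0.93 -1.1 ]
60 [-1.09 -1.16]
66 [-1.25 -1.2 ]
72 [-1.41 -1.22]
78 [-1.58 -1.23]
```

Emit:
send_rows:
  moves:
    - [[-0.05,-0.16,0],-6,0.5]
    - [[-0.11,-0.31,0],-12,0.5]
    - [[-0.19,-0.46,0],-18,0.5]
    - [[-0.28,-0.6,0],-24,0.5]
    - [[-0.39,-0.72,0],-30,0.5]
    - [[-0.51,-0.84,0],-36,0.5]
    - [[-0.64,-0.94,0],-42,0.5]
    - [[-0.78,-1.03,0],-48,0.5]
    - [[-0.93,-1.1,0],-54,0.5]
    - [[-0.93,-1.1,0],-54,0.5]

```text
time: 8.6
position: [0.4819, -0.1259, 0.1725]
ee_rot: [1.683, 2.645, 0.001]
wrist_force: [0.6, -3.9, -1.3]
grip_width: 0.0135
```

```bash
cat > k.py <<'E'
from g import *
pos,y=st()
ax=w(p,[-.038,-.07,.1])[0][:2]; v=pos[:2]-ax; print('r',np.hypot(*v)*1000,'pos angle cw deg',(np.degrees(p[2])-np.degrees(np.arctan2(v[1],v[0]))).round(1),'jaw cw deg',90+np.degrees(p[2])-y)
th=90+np.degrees(p[2])-y
for t in (60,66,72,74,75):
    a=np.radians(np.degrees(p[2])-t); print(t,'shift',((ax+.0159*np.array([np.cos(a),np.sin(a)])-pos[:2])*100).round(2),'twist',(th-t).round(1))
E
python3 k.py; python3 -c "
from h import *
a=imaging.capture('scene'); cv2.imwrite('pics/s6.png',cv2.resize(a[140:215,180:280],(800,600),interpolation=cv2.INTER_CUBIC))
"
```

```text
t 8.6 pos [ 0.4819 -0.1259  0.1725] jawyaw 25.08 toolz [ 0.006 -0.003 -1.   ] F [ 0.6 -3.9 -1.3] M [-0.78 -0.    0.26] w 0.0135 tester xy mm -29.2 -83.7
 q [-0.36 -0.05  1.92 -0.    1.27 -0.8 ]
r 16.298739125502433 pos angle cw deg 57.1 jaw cw deg 54.1281266788648
60 shift [-0.09  0.01] twist -5.9
66 shift [-0.25 -0.04] twist -11.9
72 shift [-0.41 -0.07] twist -17.9
74 shift [-0.47 -0.07] twist -19.9
75 shift [-0.5  -0.08] twist -20.9
```

View pics/s6.png

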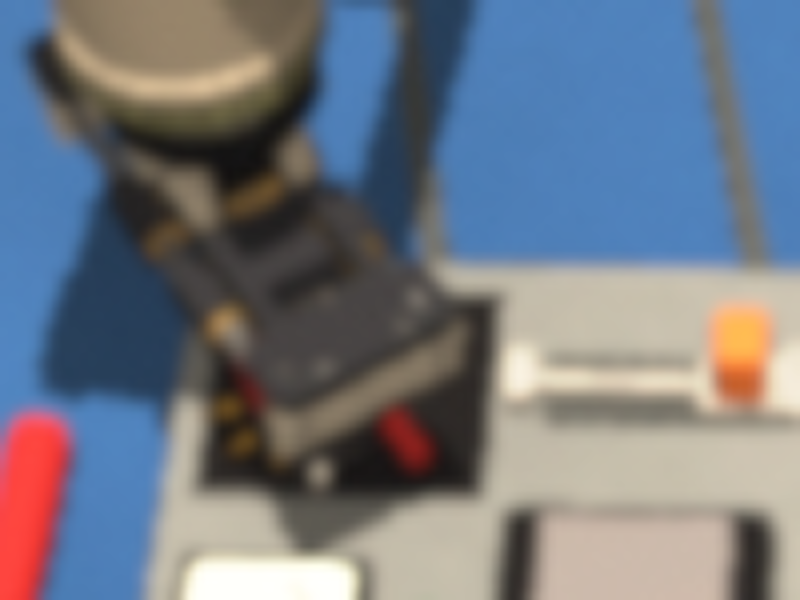

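The dial follows: the tab has swung round to (410,445) and the moment is 0.26 N m. Continue to about 73°.

Emit:
send_rows:
  moves:
    - [[-0.09,0.01,0],-6,0.5]
    - [[-0.25,-0.04,0],-12,0.5]
    - [[-0.33,-0.05,0],-15,0.5]
    - [[-0.41,-0.07,0],-18,0.5]
    - [[-0.44,-0.07,0],-19,0.5]
    - [[-0.44,-0.07,0],-19,0.5]
    - [[-0.44,-0.07,0],-19,0.5]
    - [[-0.44,-0.07,0],-19,0.5]

```text
time: 9.45
position: [0.477, -0.1271, 0.1724]
ee_rot: [2.088, 2.339, -0.004]
wrist_force: [-3.8, -5.8, 1.5]
grip_width: 0.0137
```

```bash
python3 k.py; python3 -c "
from h import *
a=imaging.capture('scene'); cv2.imwrite('pics/s7.png',cv2.resize(a[140:215,180:280],(800,600),interpolation=cv2.INTER_CUBIC))
p=np.load('p.npy'); 
a=cv2.imread('pics/s7.png')
for deg in (64.7,72.2,78):
    b=np.radians(90-deg); q=proj('scene',w(p,[-.038+.052*np.cos(b),-.07+.052*np.sin(b),.079]))[0]; print(deg,((q-[180,140]+.5)*8).round())
"
```

```text
t 9.45 pos [ 0.477  -0.1271  0.1724] jawyaw 6.5 toolz [ 0.003 -0.006 -1.   ] F [-3.8 -5.8  1.5] M [-1.02  0.75  0.31] w 0.0137 tester xy mm -33.7 -85.8
 q [-0.36 -0.06  1.93 -0.    1.27 -0.47]
r 16.390466952181775 pos angle cw deg 74.8 jaw cw deg 72.70558303042652
60 shift [0.4  0.13] twist 12.7
66 shift [0.24 0.09] twist 6.7
72 shift [0.07 0.06] twist 0.7
74 shift [0.02 0.05] twist -1.3
75 shift [-0.01  0.05] twist -2.3
64.7 [375. 481.]
72.2 [357. 486.]
78 [344. 489.]
```

View pics/s7.png

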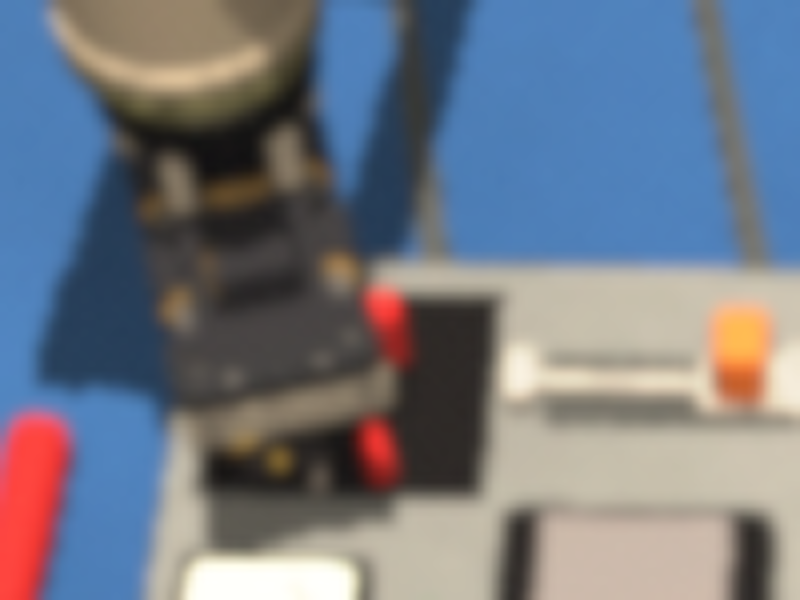

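```bash
python3 -c "
from h import *
p=np.load('p.npy'); 
im0=cv2.imread('pics/scene0.png'); im0=cv2.resize(im0[140:215,180:280],(800,600),interpolation=cv2.INTER_CUBIC)
im7=cv2.imread('pics/s7.png')
def cen(a):
    h=cv2.cvtColor(a,cv2.COLOR_BGR2HSV); m=cv2.inRange(h,(0,170,120),(6,255,255))|cv2.inRange(h,(174,170,120),(180,255,255))
    k,l,s,c=cv2.connectedComponentsWithStats(m); return [(s[i].tolist(),c[i].round(0).tolist()) for i in range(1,k) if s[i][4]>300]
print(cen(im0));print(cen(im7)); s6=cv2.imread('pics/s6.png'); print(cen(s6))
for deg in (0,54,60,64.7,68,72.2,75,78):
  o=[]
  for r in (.03,.041,.046,.052):
    b=np.radians(90-deg); q=proj('scene',w(p,[-.038+r*np.cos(b),-.07+r*np.sin(b),.077]))[0]; o.append(((q-[180,140]+.5)*8).round().tolist())
  print(deg,o)
"
```

```text
[([287, 261, 61, 174, 5016], [321.0, 346.0]), ([396, 335, 75, 34, 1701], [429.0, 349.0]), ([0, 423, 65, 177, 8458], [28.0, 507.0])]
[([370, 299, 37, 62, 1503], [391.0, 324.0]), ([360, 421, 37, 58, 1644], [379.0, 448.0]), ([0, 423, 65, 177, 8473], [28.0, 507.0])]
[([389, 415, 34, 43, 740], [405.0, 436.0]), ([0, 423, 65, 177, 8451], [28.0, 507.0])]
0 [[407.0, 381.0], [436.0, 381.0], [449.0, 381.0], [464.0, 382.0]]
54 [[369.0, 433.0], [384.0, 453.0], [391.0, 462.0], [399.0, 473.0]]
60 [[362.0, 437.0], [374.0, 458.0], [379.0, 468.0], [386.0, 479.0]]
64.7 [[356.0, 439.0], [366.0, 461.0], [370.0, 471.0], [375.0, 484.0]]
68 [[352.0, 440.0], [360.0, 463.0], [363.0, 474.0], [368.0, 486.0]]
72.2 [[346.0, 442.0], [352.0, 465.0], [355.0, 476.0], [358.0, 489.0]]
75 [[342.0, 443.0], [347.0, 467.0], [349.0, 477.0], [351.0, 491.0]]
78 [[338.0, 444.0], [341.0, 468.0], [343.0, 479.0], [344.0, 492.0]]
```

```bash
python3 -c "
from h import *
p=np.load('p.npy'); cs,sn=np.cos(p[2]),np.sin(p[2])
def t(n,px,z=.079):
    W=ray(n,px,z); d=W[:2]-p[:2]; x,y=(cs*d[0]+sn*d[1]+.038)*1000,(-sn*d[0]+cs*d[1]+.07)*1000
    print(n,px,'rel dial mm',round(x,1),round(y,1),'r',round(np.hypot(x,y),1),'cw angle',round(90-np.degrees(np.arctan2(y,x)),1))
f=lambda u,v:(180+u/8-.5,140+v/8-.5)
t('scene',f(429,349)); t('scene',f(471,350)); t('scene',f(396,349)); t('top',(230+380/4-.5,160+405/4-.5)); t('scene',f(435,357))
print('now'); t('scene',f(379,448)); t('scene',f(387,477))
# bar top outer end (visible half) 
W=None
"
python3 -c "
import cv2
a=cv2.imread('pics/s7.png'); cv2.imwrite('pics/s7z.png',cv2.resize(a[260:520,150:500],(800,594)))"
```

```text
scene (233.125, 183.125) rel dial mm -13.6 37.4 r 39.8 cw angle -19.9
scene (238.375, 183.25) rel dial mm -13.5 53.6 r 55.3 cw angle -14.1
scene (229.0, 183.125) rel dial mm -13.3 24.6 r 28.0 cw angle -28.3
top (324.5, 260.75) rel dial mm -10.5 40.0 r 41.3 cw angle -14.8
scene (233.875, 184.125) rel dial mm -9.9 40.0 r 41.2 cw angle -13.9
now
scene (226.875, 195.5) rel dial mm 32.3 22.4 r 39.3 cw angle 55.3
scene (227.875, 199.125) rel dial mm 45.2 26.6 r 52.5 cw angle 59.5
```

View pics/s7z.png

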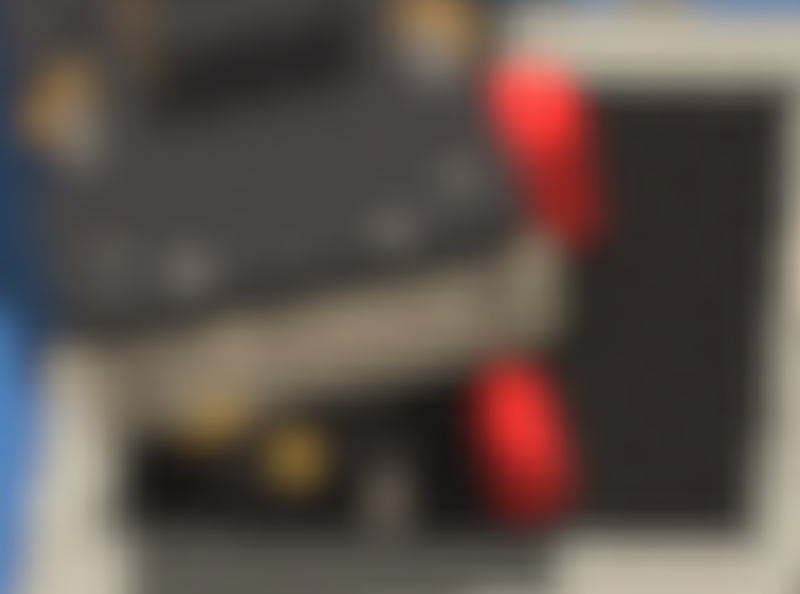

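Relative to its rest position (−15° to −20°) the tab is now at about +56° to +59°. That puts the dial near 72–76°, agreeing with the jaw angle of 72.7° (1.27 rad), and the lock is still at its stop. Hold there.

Emit:
send_rows:
  moves:
    - [[0,0,0],-0.6,0.5]
    - [[0,0,0],-0.6,0.5]
    - [[0,0,0],-0.6,0.5]
    - [[0,0,0],-0.6,0.5]
    - [[0,0,0],-0.6,0.5]
    - [[0,0,0],-0.6,0.5]
    - [[0,0,0],-0.6,0.5]
    - [[0,0,0],-0.6,0.5]
    - [[0,0,0],-0.6,0.5]
    - [[0,0,0],-0.6,0.5]

```text
time: 10.5
position: [0.4769, -0.1272, 0.1724]
ee_rot: [2.1, 2.329, -0.004]
wrist_force: [-2.6, -3.3, 2.5]
grip_width: 0.0137
```

Emit:
send_rows:
  moves:
    - [[0,0,0],-0.5,0.5]
    - [[0,0,0],-0.5,0.5]
    - [[0,0,0],-0.5,0.5]
    - [[0,0,0],-0.5,0.5]
    - [[0,0,0],-0.5,0.5]
    - [[0,0,0],-0.5,0.5]
    - [[0,0,0],-0.5,0.5]
    - [[0,0,0],-0.5,0.5]
    - [[0,0,0],-0.5,0.5]
    - [[0,0,0],-0.5,0.5]

```text
time: 11.5
position: [0.4768, -0.1272, 0.1724]
ee_rot: [2.11, 2.32, -0.005]
wrist_force: [-3.1, -3.4, 1.8]
grip_width: 0.0139
```

```bash
python3 k.py; python3 -c "
from h import *
a=imaging.capture('scene'); b=imaging.capture('top'); cv2.imwrite('pics/s8full.png',a); cv2.imwrite('pics/t8.png',b); cv2.imwrite('pics/s8.png',cv2.resize(a[140:215,180:280],(800,600),interpolation=cv2.INTER_CUBIC))
print(cv2.absdiff(b,cv2.imread('pics/top0.png'))[:, :260].max(axis=(1,2))[150:290].max())
"
```

```text
t 11.5 pos [ 0.4768 -0.1272  0.1724] jawyaw 5.42 toolz [ 0.002 -0.006 -1.   ] F [-3.1 -3.4  1.8] M [-0.69  0.75  0.27] w 0.0139 tester xy mm -33.9 -85.9
 q [-0.36 -0.06  1.93 -0.01  1.27 -0.45]
r 16.434452965398073 pos angle cw deg 75.7 jaw cw deg 73.79001630901811
60 shift [0.42 0.14] twist 13.8
66 shift [0.26 0.09] twist 7.8
72 shift [0.1  0.06] twist 1.8
74 shift [0.04 0.06] twist -0.2
75 shift [0.02 0.05] twist -1.2
21
```

View pics/s8.png

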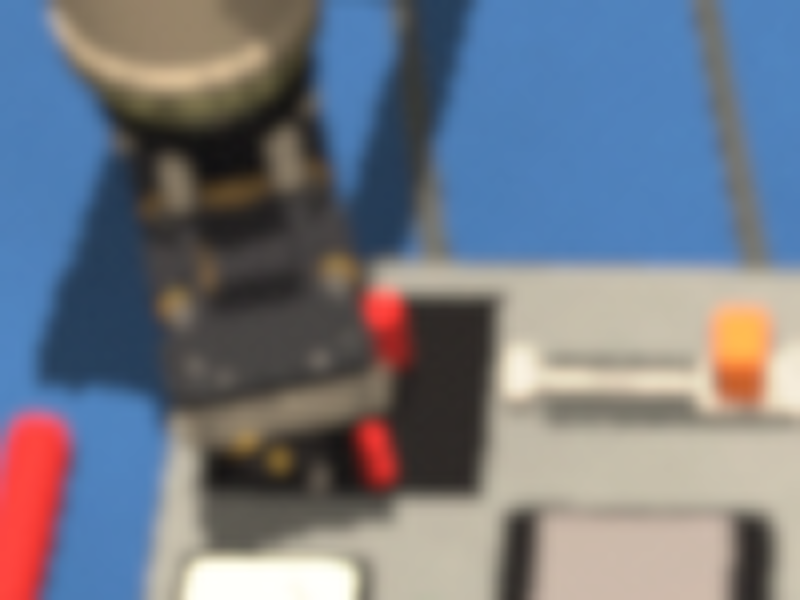

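View pics/t8.png

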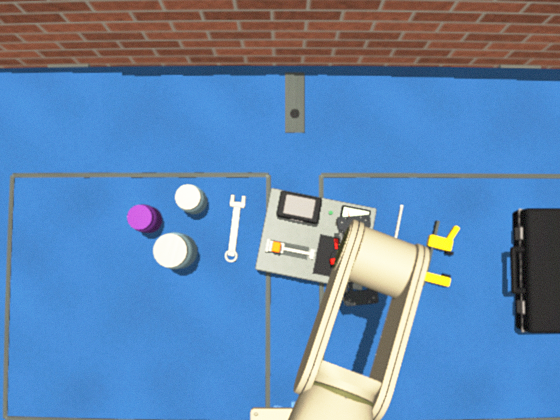

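```bash
python3 -c "
from rig import bot
print(bot.hand_in())"; python3 -c "
from g import *
st()"
```

```text
the job is handed in; nothing more can be done
None
the job is handed in; nothing more can be done
```

The job is handed in at about 11.6 s of the 51 s limit, with the gripper still holding the dial on its third step. The system gives no verdict.

- **Lock knob:** I gripped it and slid it away from the dial until it met its end stop with about 30 N of push. That was at 90.7 mm in the tester frame, against 90 mm nominal. The last pictures show it still against the stop.
- **Dial:** I turned it clockwise and held it for about 2 s. At the end the jaws were at 73.8° (1.29 rad), with about 0.27 N m at the wrist against the spring and 13.9 mm between the fingers. The tab position in a picture from the start of the hold gave about 72–76°, which agrees.
- **Jar and tools:** The jars and wrench show no change in the top view from start to finish. The clamp, and the part of the screwdriver the arm does not hide, look unmoved there.

Two checks disagreed or fell short:
- **Network points:** The networks' points for the dial and knob were up to about 15 mm off my fit of the tester's corners, so I used the fit. The grasps confirmed it.
- **Dial angle:** It could only be inferred from the jaw angle and the pictures. The 1.13 rad minimum is about 65°, so the margin was around 9°.

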